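# Reset the tripped breaker on the studio power box

## Task

One of the three breakers on the studio's power box has tripped: its lever stands near the middle. Reset it properly: push that lever all the way off against its firm reset catch until you feel the hard end stop, then throw it fully on and let go. Be gentle with the lever (never more than 25 N on it), leave the other two breakers as they are and do not disturb the things around.

Things in the scene. Friction and masses are not known exactly. Their poses are not given: they have to be found in the camera images.
- power_box: grey fixed bench power box, 220 (x) x 290 (y) x 75 mm high; origin at the centre of its underside. Its x axis is the throw of all levers: off at -x, on at +x. On its top three white breakers, 120 (x) x 50 (y) x 20 mm high, in a row along y, 62 mm apart, in any order; same yaw as the box, lever pivots at x = 0.
- tripped_pivot (a point): pivot of the tripped breaker's lever, 85 mm above the table, 10 mm below the breaker's white top face; axes as power_box (the lever turns about y). The lever breaks if the fingers or arm bear on it with more than 25 N in all (squeezing counts): push slowly, 20 mm/s or less, reading the force.
- tripped_tip (a point): middle of the top end of the tripped breaker's black lever with an orange tip band, 58 mm from the pivot; 9 mm thick (along the throw), 18 mm wide, free from the white face up. Pushed 30 mm above the pivot: 1 to 3 N swings it, 5 to 11 N (uneven) pushes the reset catch, and at the stop the force climbs steadily (15 N means it is there). To throw it on from far off, push low, 18 mm above the pivot: 2 to 8 N.
- tripped_lever (a joint): lever angle from upright, rad: negative to off (-x), positive to on (+x). Starts at -0.06 to 0.12; no spring, stays where left. Towards off it meets the reset catch between -0.12 and -0.45, then a hard stop about 0.4 further on, anywhere from -0.54 to -0.90: it differs each time and cannot be seen, feel for it. On is above 0.6, with the on stop at 0.72.
- tripped_window (a point): small window in the tripped breaker's top face, 52 mm to +x of the pivot. The orange flag in it moves about 6 mm towards -y as the catch is pushed home. If the lever is not pushed right to the off stop the breaker is not reset, and an inner tooth blocks the lever at 0.15 to 0.45 on its way to on; once reset it swings freely to on.
- live_tip (a point): middle of the top end of the live breaker's black lever with an orange tip band (same size), which is on
- live_lever (a joint): angle of the live lever, same sense; it is on (about 0.68) and must stay on (above 0.55)
- spare_tip (a point): middle of the top end of the spare breaker's black lever with an orange tip band (same size), which is off
- spare_lever (a joint): angle of the spare lever, same sense; it is off (about -0.75) and must stay off (below -0.6)
- eraser: white and blue eraser, 45 x 20 x 12 mm, on the power box at its +y end; a bystander, origin under its centre
- swatches: small yellow swatch pad, 50 x 30 x 14 mm, on the power box at its -y end; a bystander, origin under its centre
- tape_roll: yellow tape roll lying flat, 60 mm across, 18 mm high; a bystander, origin under its centre
- glue_stick: white glue stick with a red cap, 27 mm across, 82 mm high, upright; a bystander, origin under its centre
- paint_jar: small green glass jar with a black lid, 48 mm across, 55 mm high; a bystander, origin under its centre
- craft_knife: orange craft knife, about 130 mm long, 10 mm high, lying; a bystander, origin under its centre
- steel_rule: steel rule, 200 x 28 x 4 mm, lying; a bystander, origin under its centre

How it is judged:
On the way:
1. the tripped lever is pushed to its off side, at least to the nearest place where its stop can lie (angle below -0.46) (value of joint tripped_lever below -0.46 rad), for 0.1 s.
At the end, for the whole second after the job is handed in: the tripped lever is on (angle above 0.6 rad) and at rest, the live lever still on (above 0.55) and the spare lever still off (below -0.6) (value of joint tripped_lever above 0.6 rad and velocity of joint tripped_lever between -0.05 and 0.05 rad/s and value of joint live_lever above 0.55 rad and value of joint spare_lever below -0.6 rad); the robot touches nothing.
It fails at once if the tripped lever is pressed or squeezed with more than 25 N (contact force between any of the fingers, the arm and tripped_lever above 25 N).
It fails at once if the live breaker is switched (lever below 0.55) or the spare one moved out of off (lever above -0.6) (value of joint live_lever below 0.55 rad or value of joint spare_lever above -0.6 rad).
It fails at once if a bystander is shifted by more than 25 mm (distance of any of eraser, swatches, tape_roll, glue_stick, paint_jar, craft_knife, steel_rule from where it was at the start of the episode above 0.025 m).
It also fails if it takes over 64 s, if anything falls off the work surface, if the arm or the gripper's body presses on something with over 40 N, if the wrist force passes 120 N, or if a joint passes its speed limit or range.

## Robot

A 6-joint arm with a two-finger parallel gripper is mounted at the origin on the work surface. World frame = base frame: x ahead of the robot, y to its left, z up, the work surface at z = 0. Lengths are in m, angles in rad, forces in N, time in s.
With the tool pointing down it reaches from about 0.25 to 0.85 m from the base axis. Payload 12.5 kg.
Tool frame: the origin (TCP) lies at the centre of the arm's flange, where the gripper is bolted on; the fingertips stand 186 mm ahead of it and the grasp point (between the pads) lies 167 mm ahead of it; z points along the fingers, y is the line along which they close (so a half turn about z gives the same grasp; the last joint's range is limited). The gripper opens to 93 mm and grips with 3 to 60 N. Pads are 15 mm wide; open, the fingers measure 128 mm over their backs; the gripper's body (75 mm by 188 mm) begins 65 mm behind the grasp point.
Start: joints at [1.12, 0.351, 1.652, -0, 1.139, -0.085], TCP at [0.197, 0.514, 0.405] pointing down, gripper open.
Joint ranges: [-2.75, 2.75], [-0.79, 2.1], [0.01, 2.65], [-1.57, 4.71], [0.07, 3.14], [-2.87, 2.87]. Speed limits (rad/s): [2.22, 2.22, 2.79, 3.14, 3.14, 3.14].

## Interface

Orientations are given as a unit quaternion [w, x, y, z].
In Python, from plant import monitor, capture, job gives the robot as it stands. The module is installed in compiled form; this text tells all that it offers.
- The arm moves only by the tool move_arm, never from a script. Its argument "increments" is a list of rows, each a list of 5 numbers: the shift along the tool's x, y, z in mm, then the turn about the tool's z in rad, then the opening, from 0 (shut) to 1 (fully open). In form: [[tx, ty, tz, yaw, gripper], ...]. A call has 1 to 12 rows; each row shifts and turns the commanded pose from where the row before left it, along the tool's axes as they then stand; what a row does not reach is not made up. A row lasts 1/10 s, in which the tool goes at most 50 mm and 8.59 degrees, less where a joint would pass 70% of its speed; a pose out of reach is approached as far as the arm can. A call with a gripper value outside its range is refused whole. The fingers move at their own pace and stop on an object; the grip force is fixed at half the most. Time passes only in rows, so rows that do not move let the fingers close. It gives the time, the measured TCP pose, the force, the opening and the grip force at its end, in the units of the state.
- monitor.read_state(): the state, without advancing time (a new reading comes with each control period).
- capture(name): name is "scene" or "top" or "wrist"; returns a dict with "pixels" (480x640x3 uint8, red, green, blue), "vfov" (degrees; the focal length in pixels is half the picture's height over the tangent of half this angle, whatever the lens; pixels are square), "cx", "cy" (the principal point, pixels), "distortion" ([k1, k2, p1, p2, k3] as OpenCV has them; the pictures are not rectified), "xyz" and "attitude" of the camera in the world. Camera axes: x right, y down, z forward; pixel columns grow to the right and rows downward; lengths in m; the calibration is good to about 2 mm. A picture is of the moment at which its call begins. There is no depth.
- job.finish_job(): hands the job in; it is judged then, once.
The state is a dict: "time": time; "joint_pos": joint angles; "qvel": joint speeds; "effort": joint torques, N m; "position": TCP position; "eef_rot": TCP orientation; "force": force on the tool from outside, world axes, zero at the start; "ft_torque": the same for the moment, N m; "width": opening from 0.0 (shut) to 1.0 (fully open); "gripper_force": force on a finger pad.
Only numpy, scipy, OpenCV 4.12 (cv2) and the standard library are available. Lean on these libraries where they do the work, as an engineer would, in place of code of your own. Each camera call takes 0.05 s, during which the arm holds its last target. There are 200 camera calls.

## Working session

There is one attempt and no reset: what is moved stays moved. The work goes in short steps, Python scripts to look and compute and a tool call to move; the robot and the scene stay as the last step left them, time stands still between calls to the robot, and variables do not carry over. Pictures are saved under pics/ and viewed, at most 10 in all, crops included, and the job is handed in when it is done.

Besides the shell and the picture viewer there is one more tool, called after "Call:" by a JSON object that holds its "fn" and its "kwargs". move_arm: Moves the arm, as the interface text tells. Its arguments: {"type":"object","properties":{"increments":{"type":"array","items":{"type":"array","items":{"type":"number"}}}},"required":["increments"]}

```bash
mkdir -p pics; cat > h.py <<'E'
import numpy as np, cv2
from scipy.spatial.transform import Rotation as R
from plant import monitor, capture, job
def rot(q): return R.from_quat([q[1],q[2],q[3],q[0]]).as_matrix()
def cam(c):
    h,w=c["pixels"].shape[:2]; f=h/2/np.tan(np.radians(c["vfov"])/2)
    return np.array([[f,0,c["cx"]],[0,f,c["cy"]],[0,0,1]]),np.array(c["distortion"],float)
def att(c):
    a=np.array(c["attitude"],float); return rot(a) if a.size==4 else a.reshape(3,3)
def ray(c,uv):
    K,d=cam(c); n=cv2.undistortPoints(np.array(uv,float).reshape(-1,1,2),K,d).reshape(-1,2)
    return (att(c)@np.c_[n,np.ones(len(n))].T).T
def onplane(c,uv,z):
    r=ray(c,uv); o=np.array(c["xyz"]); return o+r*((z-o[2])/r[:,2])[:,None]
def proj(c,P):
    K,d=cam(c); A=att(c).T; return cv2.projectPoints(np.array(P,float).reshape(-1,1,3),cv2.Rodrigues(A)[0],-A@np.array(c["xyz"]),K,d)[0].reshape(-1,2)
def save(c,n): cv2.imwrite("pics/"+n,c["pixels"][:,:,::-1])
E
python3 - <<'E'
from h import *
import pickle
for n in ("top","scene","wrist"):
    c=capture(n); save(c,n+"0.png"); pickle.dump(c,open(n+".pkl","wb")); print(n,c["xyz"],c["attitude"],c["vfov"])
print(monitor.read_state())
E
```

```text
top [0.31371852 0.01636063 1.35683629] [-0.04899536  0.70509585 -0.70499736  0.05846393] 43.862058131936124
scene [ 1.4758222  -0.04194577  0.95282193] [-0.30500182  0.66438094  0.61591695 -0.2936293 ] 51.890624512205186
wrist [0.11874732 0.54317026 0.38229742] [0.12385885 0.81433514 0.5606906  0.08451808] 68.18022606152613
{'time': 0.15, 'joint_pos': array([ 1.12040816e+00,  3.51122257e-01,  1.65220083e+00, -4.71000311e-05,
        1.13909193e+00, -8.45906696e-02]), 'qvel': array([-0.00041291, -0.00110434, -0.00201876,  0.00014337, -0.00142077,
       -0.00080812]), 'effort': array([ 6.20648825e-04, -4.97459793e+01, -2.85350901e+01,  6.99717086e-02,
        2.44780839e-02, -3.18299362e-05]), 'position': array([0.19667373, 0.51355259, 0.40434866]), 'eef_rot': array([-8.80540157e-05,  1.81871018e-01,  9.83322309e-01, -4.02207806e-04]), 'force': array([ 0.64433937, -0.76305633,  0.15643887]), 'ft_torque': array([-0.04016035, -0.01960795, -0.0361496 ]), 'gripper_force': 0.0, 'width': 1.000914088299878}
```

View pics/top0.png

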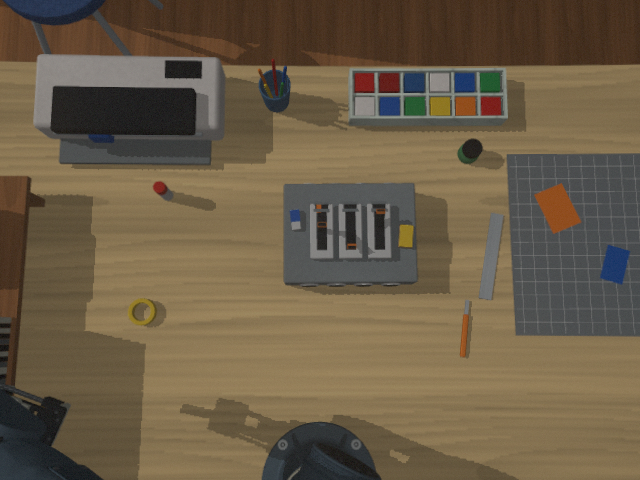

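View pics/scene0.png

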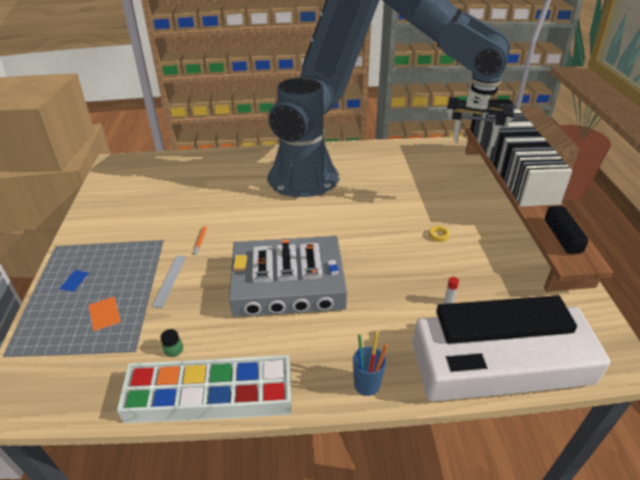

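```bash
python3 - <<'E'
import pickle,cv2,numpy as np
from h import *
t=pickle.load(open("top.pkl","rb"));s=pickle.load(open("scene.pkl","rb"))
a=cv2.resize(t["pixels"][180:290,280:420],(700,550),interpolation=cv2.INTER_CUBIC)
b=cv2.resize(s["pixels"][230:320,225:350],(700,504),interpolation=cv2.INTER_CUBIC)
m=np.vstack([a,b]); m=cv2.resize(m,(398,600)) 
m=np.hstack([cv2.resize(a,(400,314)),cv2.resize(b,(400,314))])
cv2.imwrite("pics/crop.png",m[:,:,::-1])
for c,n in((t,"top"),(s,"scene")):
    h=cv2.cvtColor(c["pixels"],cv2.COLOR_RGB2HSV)
    mk=cv2.inRange(h,(5,130,90),(18,255,255))
    k,l,st,ce=cv2.connectedComponentsWithStats(mk)
    for i in range(1,k):
        if st[i,4]>4: print(n,ce[i].round(1),st[i])
# white breakers in top
h=cv2.cvtColor(t["pixels"],cv2.COLOR_RGB2HSV)
mk=cv2.inRange(h,(0,0,150),(180,40,255)); mk[:195]=0;mk[265:]=0;mk[:,:304]=0;mk[:,395:]=0
for c in cv2.findContours(mk,cv2.RETR_EXTERNAL,cv2.CHAIN_APPROX_NONE)[0]:
    if len(c)>40:
        r=cv2.minAreaRect(c); bx=cv2.boxPoints(r); P=onplane(t,bx,0.095); print(r,P.mean(0),P.round(4).tolist())
E
```

```text
top [15.8 37.6] [   0    6   43   56 1418]
top [79.5 38.8] [  42   19   80   36 1788]
top [150.1  44.5] [ 109   23  100   34 1118]
top [161.9  32.4] [143  28  31  10  82]
top [211.8  44.6] [175  33  71  26 765]
top [253.5  44.4] [247  43  13   4  26]
top [346.2  60.6] [305  52 105  14 653]
top [224.2  62.9] [221  60   9   5  17]
top [413.5  65. ] [411  65   6   1   6]
top [259.2  71.1] [258  68   4   9  16]
top [465.  105.9] [455  97  21  19 367]
top [ 12.7 193.4] [  0 176  27  38 881]
top [153.9 187. ] [153 182   4  11  11]
top [557.1 208.1] [ 534  183   47   51 1308]
top [318.  206.5] [316 205   5   4  20]
top [379.9 212.1] [376 210   9   4  22]
top [350.8 244.6] [347 244   9   3  19]
top [  8.5 302.4] [  0 289  19  29 459]
top [463.8 335.3] [460 314   9  43 253]
scene [370.9 113.3] [365  88  12  51 466]
scene [162.9 124.4] [155  98  17  52 308]
scene [123.  124.9] [  87  100   67   53 2496]
scene [593.2 232.9] [ 510  125  130  214 9812]
scene [468.5 130. ] [468 128   2   5   6]
scene [395.1 136.6] [389 135  13   4  46]
scene [415.6 135.8] [409 134  14   4  45]
scene [435.1 135.3] 
[... 218 characters left out ...]
  15   5  59]
scene [498.5 176.2] [488 159  22  34  52]
scene [201.1 236. ] [196 226  11  21 101]
scene [284.7 241.2] [282 240   7   4  19]
scene [309.6 246.8] [307 245   6   4  18]
scene [261.5 262. ] [259 262   6   1   6]
scene [313.7 270.6] [312 270   4   2   7]
scene [ 21.2 284.7] [ 11 277  21  22 242]
scene [454.4 278.6] [449 277  10   7  15]
scene [448.  283.5] [448 281   1   6   6]
scene [103.8 313.3] [ 89 297  31  34 727]
scene [381.6 356.1] [376 344  12  27  90]
scene [373.  353.5] [372 353   3   2   6]
scene [167.7 375.2] [157 367  22  18 342]
scene [617.  451.3] [ 573  401   67   79 2855]
scene [343.5 453.7] [   43   407   548    73 24046]
scene [ 24.5 477.9] [ 22 475   6   5  16]
```

View pics/crop.png

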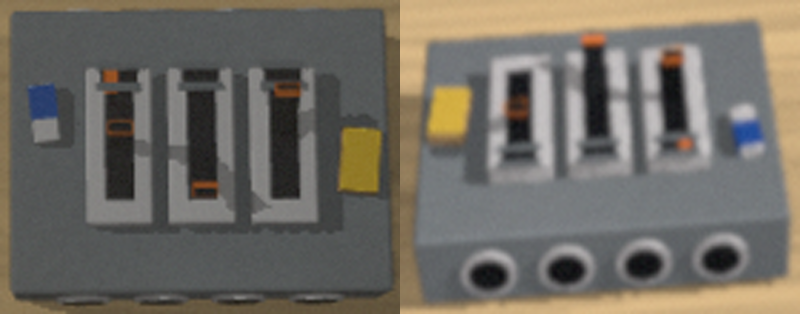

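```bash
python3 - <<'E'
import pickle
from h import *
t=pickle.load(open("top.pkl","rb"));s=pickle.load(open("scene.pkl","rb"))
f=lambda p:np.array(p)*[140/400,110/314]+[280,180]
print("box",onplane(t,f([(12,12),(385,10),(390,293),(12,292)]),.075).round(3).tolist())
for n,p in dict(L=[(86,68),(151,68),(153,221),(86,221)],M=[(168,68),(232,68),(235,221),(168,221)],Rr=[(250,68),(314,68),(318,221),(250,221)]).items():
    P=onplane(t,f(p),.095); print(n,P.round(3).tolist(),P.mean(0).round(4))
def tri(a,b):
    D=[ray(t,a)[0],ray(s,b)[0]];O=[np.array(t["xyz"]),np.array(s["xyz"])]
    A=np.c_[D[0],-D[1]];x=np.linalg.lstsq(A,O[1]-O[0],rcond=None)[0]
    p,q=O[0]+x[0]*D[0],O[1]+x[1]*D[1];return ((p+q)/2).round(4),np.linalg.norm(p-q).round(4)
print("trip",tri((322,224.5),(309.6,246.8)))
print("spare",tri((351.5,245.2),(284.7,241.2)))
print("live",tri((380,211.8),(261.5,260.5)))
print("flag",onplane(t,[(318.6,206.5)],.095),onplane(s,[(313.7,270.6)],.095))
st=monitor.read_state();w=pickle.load(open("wrist.pkl","rb"));T=rot(st["eef_rot"]);print("cam in tool",T.T@(np.array(w["xyz"])-st["position"]),(T.T@att(w)).round(3).tolist(),T.round(3).tolist())
E
```

```text
box [[0.638, 0.077, 0.075], [0.64, -0.211, 0.075], [0.421, -0.209, 0.075], [0.421, 0.075, 0.075]]
L [[0.589, 0.02, 0.095], [0.589, -0.029, 0.095], [0.473, -0.03, 0.095], [0.472, 0.02, 0.095]] [ 0.5309 -0.0049  0.095 ]
M [[0.589, -0.042, 0.095], [0.589, -0.091, 0.095], [0.473, -0.091, 0.095], [0.473, -0.041, 0.095]] [ 0.531  -0.0664  0.095 ]
Rr [[0.589, -0.104, 0.095], [0.589, -0.153, 0.095], [0.473, -0.153, 0.095], [0.473, -0.103, 0.095]] [ 0.531  -0.1283  0.095 ]
trip (array([ 0.5361, -0.0053,  0.1371]), np.float64(0.0007))
spare (array([ 0.4945, -0.0676,  0.1249]), np.float64(0.0016))
live (array([ 0.5654, -0.1274,  0.1264]), np.float64(0.0001))
flag [[0.58333144 0.00162164 0.095     ]] [[0.57957177 0.0011113  0.095     ]]
cam in tool [ 0.08336418 -0.0001959   0.02205365] [[0.001, -0.955, -0.297], [1.0, 0.001, -0.0], [0.0, -0.297, 0.955]] [[-0.934, 0.358, -0.0], [0.358, 0.934, -0.001], [0.0, -0.001, -1.0]]
```

Call:
{"fn": "move_arm", "kwargs": {"increments": [[0,0,0,-0.122,0],[0,0,0,-0.122,0],[0,0,0,-0.122,0],[-20,-30,0,0,0],[-23,-32,0,0,0],[-23,-32,0,0,0],[-23,-32,0,0,0],[-23,-32,0,0,0],[-23,-32,0,0,0],[-23,-32,0,0,0],[-23,-32,0,0,0],[-23,-32,0,0,0]]}}

```text
time: 1.35
position: [0.4014, 0.2262, 0.4047]
eef_rot: [-0.0, -0.0, 1.0, 0.0]
force: [0.9, -0.4, 0.3]
width: 0.03
gripper_force: 0.0
```

Call:
{"fn": "move_arm", "kwargs": {"increments": [[-27,-37,0,0,0],[-27,-37,0,0,0],[-27,-37,0,0,0],[-27,-37,0,0,0],[-27,-37,0,0,0],[-20,-30,0,0,0],[-13,-16,0,0,0],[0,0,0,0,0],[0,0,0,0,0]]}}

```text
time: 2.25
position: [0.5685, -0.0031, 0.4043]
eef_rot: [-0.001, 0.0, 1.0, 0.0]
force: [-0.1, -0.1, -0.7]
width: 0.004
gripper_force: 0.0
```

```bash
python3 - <<'E'
from h import *
s=monitor.read_state();print(s["time"],s["position"],s["force"],s["width"])
c=capture("wrist");save(c,"w1.png")
print(proj(c,[(.531,-.005,.095),(.5362,-.0053,.143),(.57,-.005,.219)]))
E
```

```text
2.25 [ 0.56852751 -0.00313075  0.40431612] [-0.06942268 -0.05266728 -0.74575795] 0.0035730513059971758
[[315.80292684 195.61944738]
 [314.9448142  214.23499538]
 [314.42232239 310.20254967]]
```

View pics/w1.png

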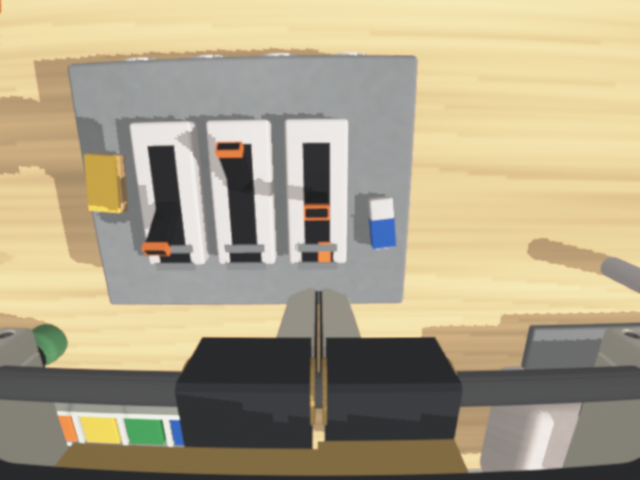

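Call:
{"fn": "move_arm", "kwargs": {"increments": [[0,0,20,0,0],[0,0,20,0,0],[0,0,20,0,0],[0,0,20,0,0],[0,0,15,0,0],[0,0,8,0,0],[0,0,0,0,0],[0,0,0,0,0]]}}

```text
time: 3.1
position: [0.5688, -0.0029, 0.3024]
eef_rot: [0.0, -0.0, 1.0, -0.0]
force: [-0.7, -0.5, 0.1]
width: 0.004
gripper_force: 0.0
```

Call:
{"fn": "move_arm", "kwargs": {"increments": [[4,0,1,0,0],[4,0,0,0,0],[2,0,0,0,0],[2,0,0,0,0],[2,0,0,0,0],[2,0,0,0,0],[2,0,0,0,0],[2,0,0,0,0],[2,0,0,0,0],[2,0,0,0,0],[2,0,0,0,0],[2,0,0,0,0]]}}

```text
time: 4.3
position: [0.541, -0.0033, 0.3011]
eef_rot: [0.001, -0.0, 1.0, -0.0]
force: [3.1, -0.4, 2.7]
width: 0.008
gripper_force: 1.9
```

Call:
{"fn": "move_arm", "kwargs": {"increments": [[2,0,0,0,0],[2,0,0,0,0],[2,0,0,0,0],[2,0,0,0,0],[2,0,0,0,0],[2,0,0,0,0]]}}

```text
time: 4.9
position: [0.5308, -0.0035, 0.302]
eef_rot: [0.005, 0.0, 1.0, -0.0]
force: [19.4, 0.9, -0.7]
width: 0.006
gripper_force: 8.9
```

Call:
{"fn": "move_arm", "kwargs": {"increments": [[0,0,0,0,0],[0,0,0,0,0]]}}

```text
time: 5.1
position: [0.5303, -0.0034, 0.3019]
eef_rot: [0.004, -0.0, 1.0, -0.0]
force: [14.2, -0.5, 0.2]
width: 0.008
gripper_force: 6.0
```

```bash
python3 - <<'E'
from h import *
s=monitor.read_state();print(s["position"],s["eef_rot"],s["force"],s["ft_torque"])
t=capture("top");c=capture("scene");w=capture("wrist")
T=cv2.resize(t["pixels"][180:270,285:405],(400,300),interpolation=3)
S=cv2.resize(c["pixels"][220:310,230:350],(400,300),interpolation=3)
W=cv2.resize(w["pixels"][60:360,120:520],(400,300))
X=cv2.resize(w["pixels"][180:330,250:450],(400,300),interpolation=3)
cv2.imwrite("pics/p2.png",np.vstack([np.hstack([T,S]),np.hstack([W,X])])[:,:,::-1])
E
```

```text
[ 0.53032576 -0.00344003  0.30189552] [ 3.71811171e-03 -2.02519744e-05  9.99993062e-01 -2.26644904e-04] [14.2067087  -0.47352606  0.22769478] [ 0.03338944 -2.37769704 -0.02408839]
```

View pics/p2.png

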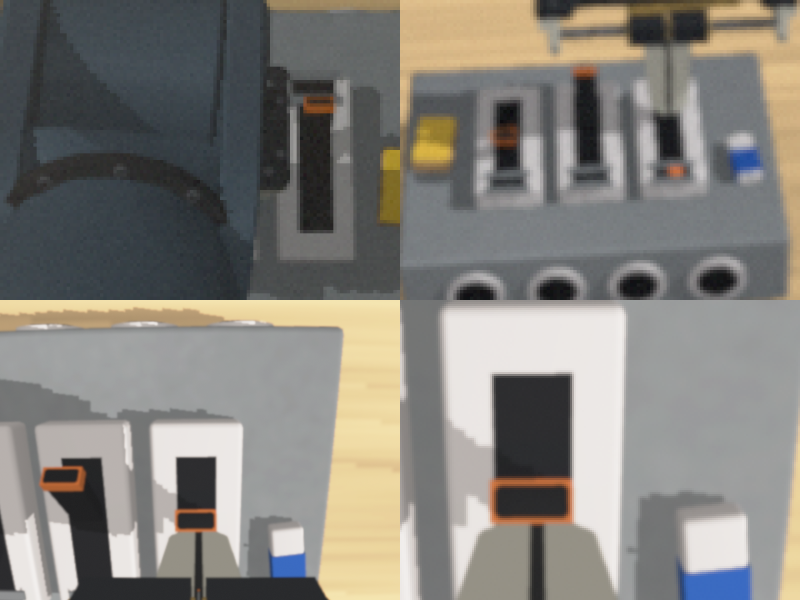

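```bash
python3 - <<'E'
from h import *
w=capture("wrist"); s=capture("scene")
h=cv2.cvtColor(w["pixels"],cv2.COLOR_RGB2HSV); mk=cv2.inRange(h,(5,110,90),(18,255,255)); mk[:255]=0; mk[320:]=0;mk[:,:280]=0;mk[:,350:]=0
k,l,st,ce=cv2.connectedComponentsWithStats(mk)
for i in range(1,k): print(st[i],ce[i])
# predicted tip pixel for angles
for a in np.arange(-.9,.1,.1):
    P=[.531+.058*np.sin(a),-.005,.085+.058*np.cos(a)]; print(a.round(2),np.round(P,4),proj(w,[P]).round(1))
# finger tip bottom centre
print(proj(w,[(.530,-.0034,.1159),(.5228,-.0034,.1159)]).round(1))
h=cv2.cvtColor(s["pixels"],cv2.COLOR_RGB2HSV); mk=cv2.inRange(h,(5,110,90),(18,255,255)); mk[:230]=0; mk[300:]=0;mk[:,:240]=0;mk[:,340:]=0
k,l,st,ce=cv2.connectedComponentsWithStats(mk)
for i in range(1,k):
    if st[i,4]>3:print(st[i],ce[i],onplane(s,[ce[i]],.095).round(4))
for v in (.0016,.0011,-.0044,-.005): print(v,proj(s,[(.583,v,.095)]))
E
```

```text
[295 268  41  25 437] [315.41189931 278.64302059]
-0.9 [ 0.4856 -0.005   0.1211] [[315.  222.9]]
-0.8 [ 0.4894 -0.005   0.1254] [[314.9 233.5]]
-0.7 [ 0.4936 -0.005   0.1294] [[314.8 245.1]]
-0.6 [ 0.4983 -0.005   0.1329] [[314.8 257.6]]
-0.5 [ 0.5032 -0.005   0.1359] [[314.7 270.7]]
-0.4 [ 0.5084 -0.005   0.1384] [[314.7 284.1]]
-0.3 [ 0.5139 -0.005   0.1404] [[314.7 297.6]]
-0.2 [ 0.5195 -0.005   0.1418] [[314.7 310.8]]
-0.1 [ 0.5252 -0.005   0.1427] [[314.7 323.5]]
-0.0 [ 0.531 -0.005  0.143] [[314.7 335.5]]
[[318.4 305.2]
 [318.4 292.3]]
[282 240   7   3  17] [285. 241.] [[ 0.4582 -0.0685  0.095 ]]
[258 260   7   4  10] [260.2 261.8] [[ 0.5356 -0.1339  0.095 ]]
[240 269   4   1   4] [241.5 269. ] [[ 0.5587 -0.181   0.095 ]]
[310 270   5   3  12] [312.16666667 270.91666667] [[ 0.5804 -0.0028  0.095 ]]
0.0016 [[313.98333874 271.53182861]]
0.0011 [[313.78434918 271.54341633]]
-0.0044 [[311.5950316  271.67082852]]
-0.005 [[311.35614965 271.68472214]]
```

Call:
{"fn": "move_arm", "kwargs": {"increments": [[0.5,0,0,0,0],[0,0,0,0,0]]}}

```text
time: 5.55
position: [0.5294, -0.0034, 0.3016]
eef_rot: [0.003, -0.0, 1.0, -0.0]
force: [11.4, -0.6, 0.2]
width: 0.007
gripper_force: 5.1
```

Force falls as the lever yields: this is still the uneven catch. Continue slowly.

Call:
{"fn": "move_arm", "kwargs": {"increments": [[0.5,0,0,0,0],[0.5,0,0,0,0]]}}

```text
time: 5.75
position: [0.5285, -0.0034, 0.3016]
eef_rot: [0.003, -0.0, 1.0, -0.0]
force: [13.1, 0.7, -0.3]
width: 0.006
gripper_force: 5.8
```

Call:
{"fn": "move_arm", "kwargs": {"increments": [[0.5,0,0,0,0],[0.5,0,0,0,0]]}}

```text
time: 5.95
position: [0.5277, -0.0034, 0.3017]
eef_rot: [0.003, -0.0, 1.0, -0.0]
force: [14.4, 0.3, 0.5]
width: 0.008
gripper_force: 6.1
```

Call:
{"fn": "move_arm", "kwargs": {"increments": [[0.5,0,0,0,0],[0.5,0,0,0,0],[0,0,0,0,0]]}}

```text
time: 6.25
position: [0.5268, -0.0034, 0.3019]
eef_rot: [0.004, 0.0, 1.0, -0.0]
force: [14.1, 0.3, 1.5]
width: 0.004
gripper_force: 6.1
```

Call:
{"fn": "move_arm", "kwargs": {"increments": [[0.5,0,0,0,0],[0.5,0,0,0,0],[0,0,0,0,0]]}}

```text
time: 6.55
position: [0.5259, -0.0034, 0.302]
eef_rot: [0.004, 0.0, 1.0, -0.0]
force: [14.0, 0.5, 1.6]
width: 0.004
gripper_force: 6.5
```

Call:
{"fn": "move_arm", "kwargs": {"increments": [[0.5,0,0,0,0],[0.5,0,0,0,0],[0,0,0,0,0]]}}

```text
time: 6.85
position: [0.5247, -0.0034, 0.3018]
eef_rot: [0.003, 0.0, 1.0, -0.0]
force: [12.1, -1.0, 1.2]
width: 0.003
gripper_force: 5.7
```

Call:
{"fn": "move_arm", "kwargs": {"increments": [[0.5,0,0,0,0],[0.5,0,0,0,0],[0,0,0,0,0]]}}

```text
time: 7.15
position: [0.5239, -0.0034, 0.3021]
eef_rot: [0.004, 0.0, 1.0, -0.0]
force: [14.1, 0.5, 1.1]
width: 0.005
gripper_force: 6.5
```

```bash
cat > look.py <<'E'
from h import *
st=monitor.read_state(); print(st["time"],st["position"].round(4),st["force"].round(1),st["ft_torque"].round(2))
w=capture("wrist"); s=capture("scene")
def bl(c,r,lo=(5,110,90)):
    h=cv2.cvtColor(c["pixels"],cv2.COLOR_RGB2HSV); mk=cv2.inRange(h,lo,(18,255,255)); m=mk*0; m[r[1]:r[3],r[0]:r[2]]=mk[r[1]:r[3],r[0]:r[2]]
    k,l,S,ce=cv2.connectedComponentsWithStats(m); return [(S[i],ce[i].round(1)) for i in range(1,k) if S[i,4]>3]
print("tipW",bl(w,(280,190,350,330)))
A=np.arange(-.9,.8,.1);P=np.c_[.531+.058*np.sin(A),A*0-.005,.085+.058*np.cos(A)]
print({a.round(1):v.round(0) for a,v in zip(A,proj(w,P)[:,1])})
for b in bl(s,(300,262,330,280)): print("flag",onplane(s,[b[1]],.095).round(4))
E
python3 look.py
```

```text
7.15 [ 0.5239 -0.0034  0.3021] [14.1  0.5  1.1] [ 0.05 -2.6   0.01]
tipW [(array([296, 262,  40,  26, 509], dtype=int32), array([315.6, 274.7]))]
{np.float64(-0.9): np.float64(234.0), np.float64(-0.8): np.float64(245.0), np.float64(-0.7): np.float64(257.0), np.float64(-0.6): np.float64(269.0), np.float64(-0.5): np.float64(282.0), np.float64(-0.4): np.float64(296.0), np.float64(-0.3): np.float64(309.0), np.float64(-0.2): np.float64(322.0), np.float64(-0.1): np.float64(334.0), np.float64(-0.0): np.float64(346.0), np.float64(0.1): np.float64(357.0), np.float64(0.2): np.float64(366.0), np.float64(0.3): np.float64(374.0), np.float64(0.4): np.float64(381.0), np.float64(0.5): np.float64(386.0), np.float64(0.6): np.float64(390.0), np.float64(0.7): np.float64(393.0)}
flag [[ 0.5801 -0.0052  0.095 ]]
```

Call:
{"fn": "move_arm", "kwargs": {"increments": [[0.5,0,0,0,0],[0.5,0,0,0,0],[0,0,0,0,0]]}}

```text
time: 7.55
position: [0.5232, -0.0034, 0.3023]
eef_rot: [0.005, 0.0, 1.0, -0.0]
force: [15.8, 0.1, 2.9]
width: 0.004
gripper_force: 7.4
```

Call:
{"fn": "move_arm", "kwargs": {"increments": [[0.5,0,0,0,0],[0.5,0,0,0,0],[0,0,0,0,0]]}}

```text
time: 7.85
position: [0.5226, -0.0035, 0.3026]
eef_rot: [0.005, 0.0, 1.0, -0.0]
force: [18.0, 0.5, 2.3]
width: 0.009
gripper_force: 8.3
```

Call:
{"fn": "move_arm", "kwargs": {"increments": [[0.5,0,0,0,0],[0.5,0,0,0,0],[0,0,0,0,0]]}}

```text
time: 8.15
position: [0.5219, -0.0035, 0.3029]
eef_rot: [0.006, 0.0, 1.0, -0.0]
force: [19.8, 0.3, 3.0]
width: 0.006
gripper_force: 9.2
```

```bash
python3 look.py
```

```text
8.15 [ 0.5219 -0.0035  0.3029] [19.8  0.3  3. ] [ 0.19 -3.69  0.01]
tipW [(array([296, 263,  40,  25, 527], dtype=int32), array([315.9, 275.5]))]
{np.float64(-0.9): np.float64(237.0), np.float64(-0.8): np.float64(247.0), np.float64(-0.7): np.float64(259.0), np.float64(-0.6): np.float64(271.0), np.float64(-0.5): np.float64(284.0), np.float64(-0.4): np.float64(298.0), np.float64(-0.3): np.float64(311.0), np.float64(-0.2): np.float64(324.0), np.float64(-0.1): np.float64(336.0), np.float64(-0.0): np.float64(348.0), np.float64(0.1): np.float64(358.0), np.float64(0.2): np.float64(367.0), np.float64(0.3): np.float64(375.0), np.float64(0.4): np.float64(382.0), np.float64(0.5): np.float64(387.0), np.float64(0.6): np.float64(391.0), np.float64(0.7): np.float64(394.0)}
flag [[ 0.5801 -0.0052  0.095 ]]
```

Call:
{"fn": "move_arm", "kwargs": {"increments": [[-3,0,0,0,0],[-8,0,0,0,0],[-10,0,0,0,0],[0,0,-20,0,0],[0,0,-30,0,0],[20,0,-10,0,0],[25,0,0,0,0],[25,0,0,0,0],[0,0,0,0,0],[0,0,0,0,0]]}}

```text
time: 9.25
position: [0.4706, -0.0033, 0.3607]
eef_rot: [-0.0, -0.0, 1.0, 0.0]
force: [0.4, -0.3, -0.7]
width: 0.009
gripper_force: 0.0
```

```bash
python3 - <<'E'
from h import *
s=monitor.read_state();print(s["position"],s["force"])
w=capture("wrist");save(w,"w3.png");print(proj(w,[(.5,-.005,.134),(.531,-.005,.095),(s["position"][0],-.0034,s["position"][2]-.186)]))
c=capture("scene");save(c,"s3.png")
E
```

```text
[ 0.47059051 -0.00333862  0.36069016] [ 0.43943853 -0.34932581 -0.743625  ]
[[315.57041765 319.0281133 ]
 [315.97651942 329.87916425]
 [318.05725671 306.89679454]]
```

View pics/w3.png

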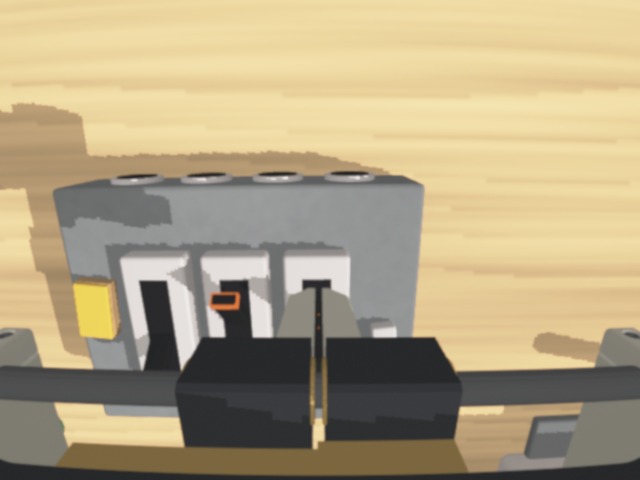

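The wrist picture shows the fingers at (318,300), in front of the tripped lever. The spare lever's tip is still off at (225,300). Next I descend and push towards on.

Call:
{"fn": "move_arm", "kwargs": {"increments": [[0,0,20,0,0],[0,0,20,0,0],[0,0,15,0,0],[0,0,10,0,0],[0,0,6,0,0],[0,0,0,0,0],[0,0,0,0,0]]}}

```text
time: 10.05
position: [0.4706, -0.0033, 0.2901]
eef_rot: [0.0, -0.0, 1.0, -0.0]
force: [-0.4, -0.4, 1.1]
width: 0.005
gripper_force: 0.0
```

Call:
{"fn": "move_arm", "kwargs": {"increments": [[-3,0,0,0,0],[-3,0,0,0,0],[-2,0,0,0,0],[-2,0,0,0,0],[-2,0,0,0,0],[-2,0,0,0,0],[-2,0,0,0,0],[-2,0,0,0,0],[-2,0,0,0,0],[-2,0,0,0,0]]}}

```text
time: 11.05
position: [0.4922, -0.0033, 0.2896]
eef_rot: [-0.0, -0.0, 1.0, 0.0]
force: [-2.6, -0.1, 1.9]
width: 0.005
gripper_force: 1.3
```

Call:
{"fn": "move_arm", "kwargs": {"increments": [[-2,0,0,0,0],[-2,0,0,0,0],[-2,0,0,0,0],[-2,0,0,0,0],[-2,0,0,0,0],[-2,0,0,0,0],[-2,0,0,0,0],[-2,0,0,0,0]]}}

```text
time: 11.85
position: [0.5085, -0.0033, 0.2898]
eef_rot: [0.0, -0.0, 1.0, -0.0]
force: [-2.0, 0.2, -0.0]
width: 0.005
gripper_force: 1.1
```

Call:
{"fn": "move_arm", "kwargs": {"increments": [[-2,0,0,0,0],[-2,0,0,0,0],[-2,0,0,0,0],[-2,0,0,0,0]]}}

```text
time: 12.25
position: [0.5165, -0.0033, 0.2897]
eef_rot: [0.0, -0.0, 1.0, 0.0]
force: [-2.5, -0.2, 0.5]
width: 0.007
gripper_force: 0.9
```

Call:
{"fn": "move_arm", "kwargs": {"increments": [[-1.5,0,0,0,0],[-1.5,0,0,0,0],[-1.5,0,0,0,0]]}}

```text
time: 12.55
position: [0.5205, -0.0033, 0.2895]
eef_rot: [-0.001, -0.0, 1.0, 0.0]
force: [-7.1, 0.1, 4.0]
width: 0.007
gripper_force: 3.3
```

Call:
{"fn": "move_arm", "kwargs": {"increments": [[-1.5,0,0,0,0],[-1.5,0,0,0,0]]}}

```text
time: 12.75
position: [0.5235, -0.0033, 0.2896]
eef_rot: [-0.001, -0.0, 1.0, 0.0]
force: [-6.9, 0.1, 4.5]
width: 0.006
gripper_force: 3.1
```

Call:
{"fn": "move_arm", "kwargs": {"increments": [[-1.5,0,0,0,0],[-1.5,0,0,0,0]]}}

```text
time: 12.95
position: [0.5264, -0.0033, 0.2894]
eef_rot: [-0.001, -0.0, 1.0, 0.0]
force: [-7.0, -0.1, 1.8]
width: 0.006
gripper_force: 3.4
```

Call:
{"fn": "move_arm", "kwargs": {"increments": [[-1,0,0,0,0],[-1,0,0,0,0]]}}

```text
time: 13.15
position: [0.528, -0.0033, 0.2892]
eef_rot: [-0.002, -0.0, 1.0, 0.0]
force: [-9.5, -0.0, 2.6]
width: 0.005
gripper_force: 4.9
```

Call:
{"fn": "move_arm", "kwargs": {"increments": [[-1,0,0,0,0],[0,0,0,0,0]]}}

```text
time: 13.35
position: [0.5289, -0.0033, 0.2891]
eef_rot: [-0.002, -0.0, 1.0, 0.0]
force: [-9.4, 0.1, 1.5]
width: 0.004
gripper_force: 4.2
```

```bash
cat > look2.py <<'E'
from h import *
st=monitor.read_state(); print(st["position"].round(4),st["force"].round(1))
c=capture("scene")
h=cv2.cvtColor(c["pixels"],cv2.COLOR_RGB2HSV); mk=cv2.inRange(h,(5,110,90),(18,255,255)); m=mk*0; m[235:280,245:330]=mk[235:280,245:330]
k,l,S,ce=cv2.connectedComponentsWithStats(m)
for i in range(1,k):
    if S[i,4]>3: print(S[i],ce[i].round(1))
for a in (0,.09,.3,.4,.5,.6,.65,.72): print(a,proj(c,[(.531+.056*np.sin(a),-.005,.085+.056*np.cos(a))]).round(1),proj(c,[(.531+.056*np.sin(a),-.128,.085+.056*np.cos(a))]).round(1))
E
python3 look2.py
```

```text
[ 0.5289 -0.0033  0.2891] [-9.4  0.1  1.5]
[282 240   7   3  17] [285. 241.]
[307 253   7   4  21] [309.8 254.9]
[258 260   7   3  10] [260.7 261.6]
[309 270   6   3  13] [311.4 270.9]
0 [[309.7 244.3]] [[261. 247.]]
0.09 [[309.8 245.7]] [[261.  248.4]]
0.3 [[310.1 249.3]] [[261.  252.1]]
0.4 [[310.3 251.3]] [[261.  254.1]]
0.5 [[310.4 253.4]] [[261.  256.2]]
0.6 [[310.6 255.5]] [[261.1 258.3]]
0.65 [[310.6 256.6]] [[261.2 259.4]]
0.72 [[310.7 258.2]] [[261.2 261. ]]
```

Call:
{"fn": "move_arm", "kwargs": {"increments": [[-1,0,0,0,0],[-1,0,0,0,0],[0,0,0,0,0]]}}

```text
time: 13.7
position: [0.5308, -0.0033, 0.2889]
eef_rot: [-0.003, -0.0, 1.0, 0.0]
force: [-8.4, 0.2, 1.2]
width: 0.003
gripper_force: 4.2
```

Call:
{"fn": "move_arm", "kwargs": {"increments": [[-1,0,0,0,0],[0,0,0,0,0]]}}

```text
time: 13.9
position: [0.5318, -0.0033, 0.2889]
eef_rot: [-0.003, -0.0, 1.0, 0.0]
force: [-9.2, -0.6, 1.3]
width: 0.007
gripper_force: 4.2
```

Call:
{"fn": "move_arm", "kwargs": {"increments": [[-1,0,0,0,0],[0,0,0,0,0]]}}

```text
time: 14.1
position: [0.5329, -0.0033, 0.289]
eef_rot: [-0.002, -0.0, 1.0, 0.0]
force: [-9.5, -0.4, 2.7]
width: 0.002
gripper_force: 4.1
```

```bash
python3 look2.py | head -5
```

```text
[ 0.5329 -0.0033  0.289 ] [-9.5 -0.4  2.7]
[282 240   7   3  17] [285. 241.]
[308 259   3   2   4] [309.  259.2]
[258 260   7   4  10] [260.6 261.8]
[309 270   5   3  12] [311.2 270.9]
```

Call:
{"fn": "move_arm", "kwargs": {"increments": [[-0.5,0,0,0,0],[-0.5,0,0,0,0],[0,0,0,0,0]]}}

```text
time: 14.45
position: [0.5338, -0.0033, 0.289]
eef_rot: [-0.003, -0.0, 1.0, 0.0]
force: [-10.2, -0.3, 3.2]
width: 0.006
gripper_force: 4.8
```

Call:
{"fn": "move_arm", "kwargs": {"increments": [[-0.5,0,0,0,0],[-0.5,0,0,0,0],[0,0,0,0,0]]}}

```text
time: 14.75
position: [0.5344, -0.0033, 0.2889]
eef_rot: [-0.004, -0.0, 1.0, 0.0]
force: [-13.7, -0.7, 6.3]
width: 0.004
gripper_force: 7.1
```

On stop felt. I back off, rise and check.

Call:
{"fn": "move_arm", "kwargs": {"increments": [[3,0,0,0,0],[8,0,0,0,0],[15,0,0,0,0],[15,0,0,0,0],[0,0,-20,0,0],[0,0,-30,0,0],[0,0,-40,0,0],[20,0,-20,0,0],[40,0,0,0,0],[40,0,0,0,0],[0,0,0,0,0],[0,0,0,0,0]]}}

```text
time: 15.95
position: [0.3945, -0.0034, 0.4003]
eef_rot: [0.001, -0.0, 1.0, -0.0]
force: [0.2, -0.6, 0.3]
width: 0.004
gripper_force: 0.0
```

```bash
python3 look2.py; python3 - <<'E'
from h import *
c=capture("scene");cv2.imwrite("pics/f.png",cv2.resize(c["pixels"][210:330,215:375],(800,600),interpolation=3)[:,:,::-1])
E
```

```text
[ 0.3945 -0.0034  0.4003] [ 0.2 -0.6  0.3]
[282 240   7   4  22] [284.9 241.1]
[258 262   7   1   7] [261. 262.]
[309 270   6   3  13] [311.4 270.9]
0 [[309.7 244.3]] [[261. 247.]]
0.09 [[309.8 245.7]] [[261.  248.4]]
0.3 [[310.1 249.3]] [[261.  252.1]]
0.4 [[310.3 251.3]] [[261.  254.1]]
0.5 [[310.4 253.4]] [[261.  256.2]]
0.6 [[310.6 255.5]] [[261.1 258.3]]
0.65 [[310.6 256.6]] [[261.2 259.4]]
0.72 [[310.7 258.2]] [[261.2 261. ]]
```

View pics/f.png

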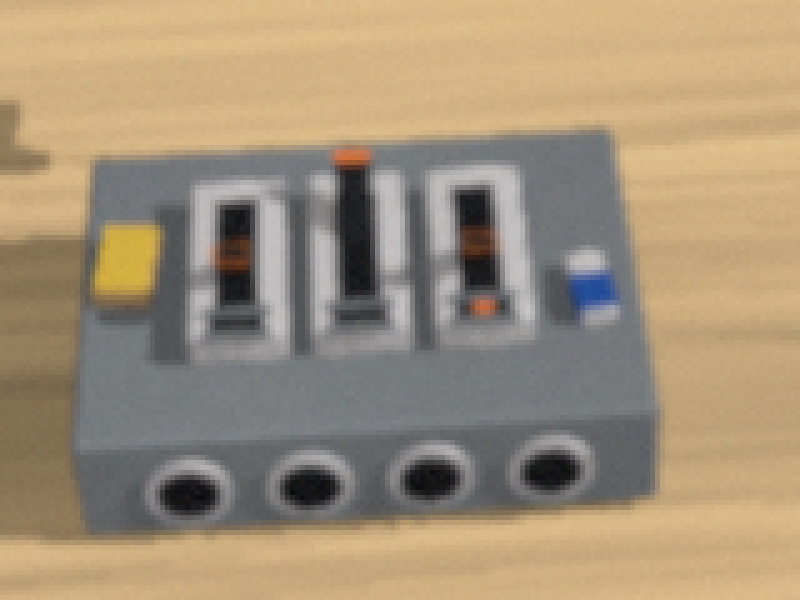

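The crop shows the tripped lever's tip at (478,242), leaning as far as the live lever at (234,253). The spare lever is still off at (352,157), and the bystanders near the box are in place. I'm handing in.

```bash
python3 -c "
from plant import job; print(job.finish_job())"
```

```text
the job is handed in; nothing more can be done
None
```

I reset the tripped breaker and handed the job in: I pushed its lever to the hard off stop (19.8 N measured there, the highest I saw), threw it on to its stop and let go. In the last picture the live lever is still on and the spare still off. The hand-in gave no verdict.

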